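# Hold the hidden pivot bolt of the scale's display arm

## Robot

A 7-joint arm with a two-finger parallel gripper is mounted at the origin on the work surface. World frame = base frame: x ahead of the robot, y to its left, z up, the work surface at z = 0. Lengths are in m, angles in rad, forces in N, time in s.
With the tool pointing down it reaches from about 0.425 to 0.95 m from the base axis. Payload 16.7 kg.
Tool frame: the origin (TCP) lies between the finger pads, 19 mm behind the fingertips; this is the grasp point; z points along the fingers, y is the line along which they close (so a half turn about z gives the same grasp; the last joint's range is limited). The gripper opens to 94 mm and grips with 3 to 60 N. Pads are 16 mm wide; open, the fingers measure 119 mm over their backs; the gripper's body (75 mm by 177 mm) begins 78 mm behind the grasp point.
Start: joints at [-1.385, 0.426, 0.074, 1.606, -0.034, 1.111, -0.067], TCP at [0.222, 0.637, 0.224] pointing down, gripper open.
Joint ranges: [-2.85, 2.85], [-0.5, 2.14], [-1.23, 1.37], [0.21, 2.46], [-1.02, 4.16], [0.16, 2.05], [-2.73, 2.73]. Speed limits (rad/s): [1.89, 1.89, 2.39, 2.39, 3.01, 3.01, 3.01].

## Interface

Orientations are given as a 3x3 rotation matrix whose columns are the frame's x, y, z axes.
In Python, from bench import ctrl gives the robot as it stands. The module is installed in compiled form; this text tells all that it offers.
- The arm moves only by the shell command python3 -m crank 'ROWS' [FORCE]. ROWS is JSON, a list of rows, each a list of 7 numbers: the opening, from 0 (shut) to 1 (fully open), then the shift along the world's x, y, z scaled (see below), then the turn, a rotation vector about the world's x, y, z scaled (see below). A call has 1 to 10 rows; each row shifts and turns the commanded pose from where the row before left it; what a row does not reach is not made up. The controller multiplies each number of a shift by 2.5 cm and each number of a turn by 0.08 rad. A row lasts 1/10 s, in which the tool goes at most 50 mm and 8.59 degrees, less where a joint would pass 70% of its speed; a pose out of reach is approached as far as the arm can. A call with a number of a shift or a turn outside -1 to 1 is refused whole. A call with a gripper value outside its range is refused whole. The fingers move at their own pace and stop on an object; FORCE is the grip in N (left out, the last holds). Time passes only in rows, so rows that do not move let the fingers close. It gives the time, the measured TCP pose, the force, the opening and the grip force at its end, in the units of the state.
- ctrl.sense(): the state, without advancing time (a new reading comes with each control period).
- ctrl.snapshot(name): name is "side" or "top"; returns a dict with "img" (384x512x3 uint8, red, green, blue), "intrinsics" (3x3 intrinsics, pixels), "T" (4x4, takes a point from camera to world coordinates). Camera axes: x right, y down, z forward; pixel columns grow to the right and rows downward; lengths in m; the calibration is good to about 2 mm. A picture is of the moment at which its call begins. There is no depth.
- ctrl.hand_in(): hands the job in; it is judged then, once.
The state is a dict: "t": time; "joint_pos": joint angles; "joint_velocities": joint speeds; "tau": joint torques, N m; "ee_pos": TCP position; "eef_rot": TCP orientation; "wrist_force": force on the tool from outside, world axes, zero at the start; "wrist_torque": the same for the moment, N m; "gripper_width": finger opening in m; "grasp_force": force on a finger pad.
Only numpy, scipy, OpenCV 4.12 (cv2) and the standard library are available. Lean on these libraries where they do the work, as an engineer would, in place of code of your own. Each camera call takes 0.05 s, during which the arm holds its last target. There are 200 camera calls.

## Task

The scale's keypad display has sagged on its loose pivot bolt. Reach down into the narrow gap behind the bracket, grasp the hidden hex bolt head between the fingers, turn it until the blue arm lines up with the yellow marker on the quadrant, and keep the bolt from turning back so that a colleague can tighten the nut in front: the program finishes while the gripper is still holding the head there. Turn it by the bolt head only, do not touch the display, its arm or the marker, and do not disturb the can, cup and jar.

Things in the scene. Friction and masses are not known exactly. Their poses are not given: they have to be found in the camera images.
- bracket: Steel U-bracket fixed to the bench, yaw up to 0.4 rad; origin under the centre of its 130 x 130 x 8 mm foot, -x towards the robot, z up. Two upright plates 90 mm wide leave a gap open upward and sideways, x = -25 to 25 mm: front plate x = -31 to -25, top at z = 195; rear flange x = 25 to 31, top at z = 170. White quadrant (radius 75-90 mm) in front of it at x = -46, on the +y side.
- bolt_head: Brass hex head, 30 mm across flats, 16 mm thick; origin at its centre, mid-gap, 170 mm above the bench. x: bolt axis (= bracket x). y: normal of one pair of flats, 17 mm wide, upright at tilt 0. Turns with the arm: starts tilted -0.42 rad about x. Turns freely, but the display's weight always turns it back (0.2 N m). Grasp the y flats from above, tool tilted with the head.
- tilt (a joint): angle of bolt head and display arm about the bracket's x axis (rad): 0 with the arm level, positive as the arm rises; it rests on its lower stop at -0.42 and stops above at +0.35
- marker (a joint): angle of the yellow marker about the same axis, same zero and sense (rad), stiff; between -0.12 and 0.12 at start. The arm lines up with it when tilt equals marker.
- display: Blue flat arm (8 x 165 x 12 mm) with black keypad display (22 x 90 x 70 mm) at its end, in front of the bracket, fixed to the bolt, about 130 g. Origin on the bolt axis at the head's centre; the arm runs along its +y, 55 to 63 mm in front (-x); display's middle 190 mm out, its end 235 mm, its face 75 mm in front.
- bar_line (a point): point on the middle line of the blue arm, 110 mm out along y from the bolt axis and 55 mm in front (-x) of the head's centre; its y axis runs along the arm
- marker_tip (a point): tip of the yellow marker, 110 mm from the bolt axis and 48 mm in front (-x) of the head's centre; its y axis points along the marker, away from the bolt
- paint_can: closed paint can, 84 mm diameter, 100 mm high, loose behind the bracket; origin under its centre
- mixing_cup: white open mixing cup, 80 mm diameter at the rim, 100 mm high, loose at the bracket's -y side; origin under its centre
- tint_jar: small amber jar with black cap, 52 mm diameter, 70 mm high, loose behind the bracket to the +y side; origin under its centre
Mind the look-alikes: they are no part of the job. Of the things that look like the mixing_cup, the middle-sized one is meant.

How it is judged:
By the outcome, as a careful person would: the job done as asked, in the order asked, and still so for the second after the job is handed in, while the arm keeps its last pose, push and grip.
It also fails if it takes over 32 s, if anything falls off the work surface, if the arm or the gripper's body presses on something with over 40 N, if the wrist force passes 120 N, or if a joint passes its speed limit or range.

## Working session

There is one attempt and no reset: what is moved stays moved. The work goes in short steps, Python scripts to look and compute and a shell command to move; the robot and the scene stay as the last step left them, time stands still between calls to the robot, and variables do not carry over. Pictures are saved under pics/ and viewed, at most 10 in all, crops included, and the job is handed in when it is done.

```bash
mkdir -p pics; python3 - <<'E'
from bench import ctrl
import cv2,numpy as np
np.set_printoptions(precision=4,suppress=True)
for n in("side","top"):
    s=ctrl.snapshot(n); cv2.imwrite(f"pics/{n}0.png",s["img"][:,:,::-1]); np.savez(f"pics/{n}0.npz",**s)
    print(n,s["intrinsics"],s["T"])
s=ctrl.sense();print(s["t"],s["ee_pos"],s["eef_rot"],s["gripper_width"])
E
```

```text
side [[421.6333   0.     250.6566]
 [  0.     421.6333 188.6818]
 [  0.       0.       1.    ]] [[ 0.9151 -0.2386  0.325   0.2733]
 [-0.4031 -0.5586  0.7249 -0.7024]
 [ 0.0086 -0.7944 -0.6074  0.7115]
 [ 0.      0.      0.      1.    ]]
top [[367.9815   0.     256.6985]
 [  0.     367.9815 186.9874]
 [  0.       0.       1.    ]] [[-0.024  -0.9962  0.0841  0.496 ]
 [-0.9995  0.0255  0.0172 -0.0128]
 [-0.0193 -0.0836 -0.9963  1.0007]
 [ 0.      0.      0.      1.    ]]
0.1 [0.2223 0.637  0.2237] [[-0.9441  0.3295 -0.0003]
 [ 0.3295  0.9441 -0.0011]
 [-0.0001 -0.0011 -1.    ]] 0.09424555321574517
```

View pics/side0.png

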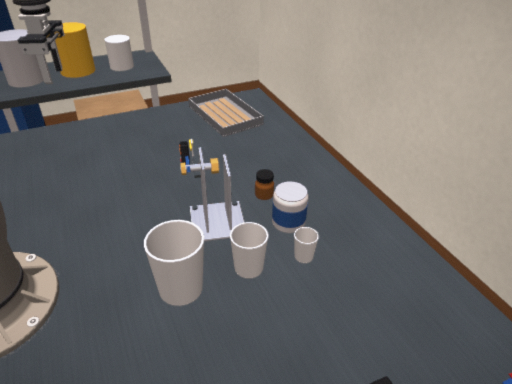

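View pics/top0.png

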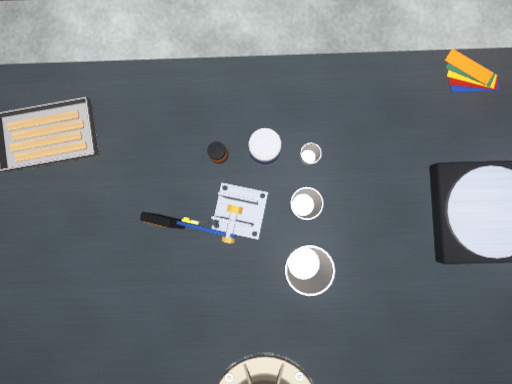

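The side view shows the bracket at about (215,190), with the brass head at (214,165), the marker at (191,148) and the display at (184,152). The top view shows the foot at (240,211), the head at (235,209), the yellow marker at (190,221), the blue arm from (178,223) to (235,236), the can at (265,145), the jar at (217,152), and cups at (311,153), (307,203) and (310,270).

Candidates (top view):
- **Head:** brass hex (235,209) in the gap, or the brass nut in front (229,240). I choose the one in the gap.
- **Cup:** small (311,153), middle (307,203) or large (310,270). I choose the middle one.

Next is one close crop to check these choices.

```bash
python3 - <<'E'
import cv2,numpy as np
a=cv2.imread("pics/top0.png")[170:260,130:290]; b=cv2.imread("pics/side0.png")[130:245,165:265]
a=cv2.resize(a,None,fx=5,fy=5,interpolation=cv2.INTER_CUBIC)[:, :800]
cv2.imwrite("pics/ct.png",a)
cv2.imwrite("pics/cs.png",cv2.resize(b,None,fx=5,fy=5,interpolation=cv2.INTER_CUBIC))
E
```

```text
(no output)
```

View pics/ct.png

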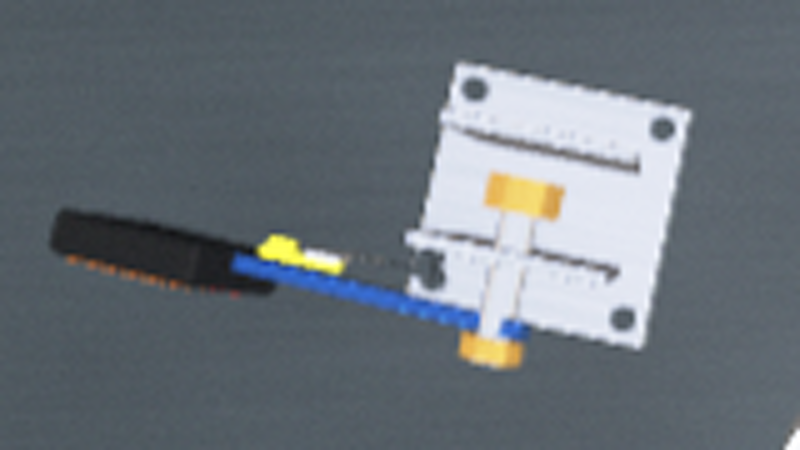

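View pics/cs.png

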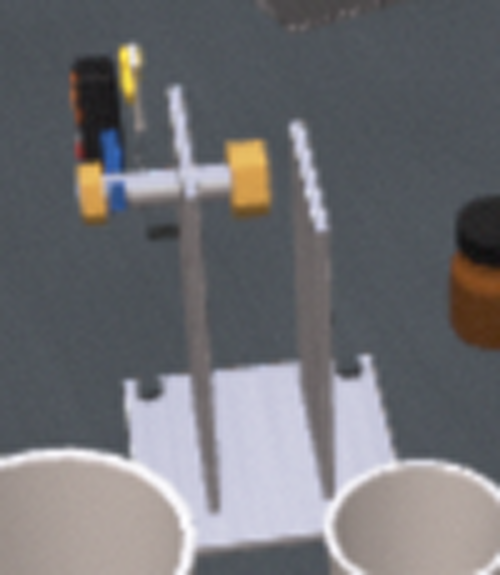

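The crop confirms the hex head in the gap at top (235,209), side (214,165). The front nut is at top (228,240). The yellow marker tip is at about top (183,219), side (191,140).

```bash
cat > h.py <<'E'
import cv2,numpy as np
np.set_printoptions(precision=4,suppress=True)
def ray(s,p):
    d=s["T"][:3,:3]@np.linalg.inv(s["intrinsics"])@[p[0],p[1],1]; return s["T"][:3,3],d/np.linalg.norm(d)
def onz(s,p,z):
    o,d=ray(s,p); return o+d*(z-o[2])/d[2]
def onplane(s,p,c,n):
    o,d=ray(s,p); return o+d*((c-o)@n)/(d@n)
def tri(s1,p1,s2,p2):
    o1,d1=ray(s1,p1);o2,d2=ray(s2,p2)
    t=np.linalg.lstsq(np.c_[d1,-d2],o2-o1,rcond=None)[0]
    a,b=o1+d1*t[0],o2+d2*t[1]; return (a+b)/2,np.linalg.norm(a-b)
def mask(img,kind):
    h=cv2.cvtColor(img,cv2.COLOR_RGB2HSV)
    lo,hi={"y":((26,120,120),(34,255,255)),"b":((100,140,80),(125,255,255)),"o":((12,120,120),(24,255,255))}[kind]
    return cv2.inRange(h,lo,hi)
def blobs(img,kind,roi):
    m=mask(img,kind);z=np.zeros_like(m);x0,y0,x1,y1=roi;z[y0:y1,x0:x1]=m[y0:y1,x0:x1]
    n,l,st,c=cv2.connectedComponentsWithStats(z)
    return [(st[i,4],st[i,:4].tolist(),c[i],np.argwhere(l==i)[:,::-1]) for i in range(1,n) if st[i,4]>4]
E
python3 - <<'E'
from h import *
S=dict(np.load("pics/side0.npz"));T=dict(np.load("pics/top0.npz"))
cr=lambda u,v,ox,oy:((u+.5)/5-.5+ox,(v+.5)/5-.5+oy)
c=[onz(T,cr(u,v,130,170),.008) for u,v in((458,63),(690,110),(643,347))]
c=np.array(c);print(c,"ctr",(c[0]+c[2])/2)
e=c[0]-c[1];f=c[1]-c[2];print("len",np.linalg.norm(e),np.linalg.norm(f),"yaw",np.arctan2(-e[0],e[1]),np.arctan2(f[1],f[0]))
for n,s,r in(("top",T,(140,190,260,250)),("side",S,(165,130,230,185))):
    for k in "yob":
        for b in blobs(s["img"],k,r): print(n,k,b[0],b[1],b[2])
E
```

```text
[[ 0.5953  0.1005  0.008 ]
 [ 0.5665 -0.0248  0.008 ]
 [ 0.4401  0.0037  0.008 ]] ctr [0.5177 0.0521 0.008 ]
len 0.1285096398564121 0.12963371213708041 yaw -0.2258368520953709 -0.2216459865142244
top y 51 [182, 217, 17, 8] [187.8824 220.5098]
top o 85 [227, 205, 15, 9] [234.3412 208.7176]
top o 45 [222, 237, 12, 6] [227.4444 239.6222]
top b 182 [176, 220, 50, 16] [199.6154 227.6374]
top b 14 [230, 234, 6, 4] [232.7143 235.6429]
side o 15 [189, 142, 3, 8] [189.9333 145.6   ]
side o 94 [210, 158, 9, 14] [214.4362 164.8723]
side o 46 [181, 162, 5, 12] [182.9348 167.913 ]
side b 29 [185, 156, 5, 8] [186.8276 159.4828]
side b 8 [188, 167, 2, 5] [188.375 169.375]
```

```bash
python3 - <<'E'
from h import *
S=dict(np.load("pics/side0.npz"));T=dict(np.load("pics/top0.npz"))
print("head",tri(T,(234.34,208.72),S,(214.44,164.87)))
print("nut",tri(T,(227.44,239.62),S,(182.93,167.91)))
yaw=-.224;X=np.array([np.cos(yaw),np.sin(yaw),0]);Y=np.array([-X[1],X[0],0]);R=np.c_[X,Y,[0,0,1]]
H=np.array([.5177,.0521,.17])
for n,pt in(("head top z.18",onz(T,(234.34,208.72),.183)),):print(n,pt,R.T@(pt-H))
print("inview",[ (lambda q:(s["intrinsics"]@q/q[2])[:2])(s["T"][:3,:3].T@(H-s["T"][:3,3])) for s in(T,S)])
# marker: yellow blob points on plane x=-48 from both views
C=H-X*.048
for n,s,r in(("top",T,(170,210,210,232)),("side",S,(186,135,196,152))):
    h=cv2.cvtColor(s["img"],cv2.COLOR_RGB2HSV);x0,y0,x1,y1=r
    m=np.argwhere((h[y0:y1,x0:x1,0]>15)&(h[y0:y1,x0:x1,0]<36)&(h[y0:y1,x0:x1,1]>110)&(h[y0:y1,x0:x1,2]>100))[:,::-1]+[x0,y0]
    print(n,len(m),m.min(0),m.max(0),m.mean(0))
    if n=="side":
        P=np.array([R.T@(onplane(s,p,C,X)-H) for p in m]);print(P[:,1].min(),P[:,1].max(),P.mean(0),np.arctan2(P.mean(0)[2],P.mean(0)[1]))
        ms=m.mean(0)
    else: mt=m.mean(0)
p,e=tri(T,mt,S,ms);q=R.T@(p-H);print("marker ctr",q,e,np.arctan2(q[2],q[1]))
E
```

```text
head (array([0.5196, 0.0524, 0.1744]), np.float64(0.0031616726362167424))
nut (array([0.451 , 0.0692, 0.174 ]), np.float64(0.002874478542961736))
head top z.18 [0.5179 0.0522 0.183 ] [0.0001 0.0001 0.013 ]
inview [array([234.8398, 208.9287]), array([213.084, 166.769])]
top 53 [181 217] [198 224] [187.7736 220.4528]
side 25 [189 139] [191 149] [189.88 144.44]
-0.09615284504360064 0.06393400712844528 [-0.048  -0.02    0.0762] 1.8280026637367293
marker ctr [-0.0453  0.0979  0.005 ] 0.0018592023255039208 0.050636097910219655
```

Head is at (0.518, 0.052, 0.170), bracket yaw is -0.224, and the marker is roughly +0.05. Moving now.

```bash
python3 -m crank '[[1,0.5,-1,0.6,0,0,0.14],[1,0.5,-1,0.6,0,0,0.14],[1,0.5,-1,0.6,0,0,0.14],[1,0.5,-1,0.6,0,0,0.14],[1,0.5,-1,0.6,0,0,0.14],[1,0.5,-1,0.6,0,0,0.14],[1,0.5,-1,0.6,0,0,0.14],[1,0.5,-1,0.6,0,0,0.14],[1,0.5,-1,0.6,0,0,0.14],[1,0.5,-1,0.6,0,0,0.14]]' 60
python3 -m crank '[[1,0.6,-1,0,-0.5,0.12,0],[1,0.6,-1,0,-0.5,0.12,0],[1,0.6,-1,0,-0.5,0.12,0],[1,0.6,-1,0,-0.5,0.12,0],[1,0.6,-1,0,-0.5,0.12,0],[1,0.6,-1,0,-0.5,0.12,0],[1,0.6,-1,0,-0.5,0.12,0],[1,0.6,-1,0,-0.5,0.12,0],[1,0.6,-1,0,-0.5,0.12,0],[1,0,0,0,0,0,0]]'
cat > goal.py <<'E'
from h import *
import sys
from scipy.spatial.transform import Rotation as Ro
from bench import ctrl
H=np.array([.5179,.0522,.17]);yaw=-.224
B=Ro.from_euler('z',yaw).as_matrix()
def goal(back,tilt):
    s=ctrl.sense();A=B@Ro.from_euler('x',tilt).as_matrix()
    D=A@np.diag([-1,1,-1.]);p=H+A[:,2]*back
    print("t",s["t"],"pos",s["ee_pos"],"w",s["gripper_width"],"gf",s["grasp_force"],"F",s["wrist_force"],"M",s["wrist_torque"])
    print("inbracket",B.T@(s["ee_pos"]-H))
    print("shift units",(p-s["ee_pos"])/.025,"turn units",Ro.from_matrix(D@s["eef_rot"].T).as_rotvec()/.08)
    return s
if __name__=="__main__": goal(float(sys.argv[1]),float(sys.argv[2]))
E
python3 goal.py .13 -.42
```

```text
t: 1.1
ee_pos: [0.3477, 0.386, 0.3747]
eef_rot: [[-0.975, 0.222, -0.0], [0.222, 0.975, -0.0], [0.0, -0.0, -1.0]]
wrist_force: [-0.4, -0.6, -0.2]
gripper_width: 0.0941
grasp_force: 0.0
t: 2.1
ee_pos: [0.4835, 0.1595, 0.3737]
eef_rot: [[-0.974, 0.209, -0.086], [0.226, 0.907, -0.355], [0.004, -0.365, -0.931]]
wrist_force: [-0.8, 0.5, 0.5]
gripper_width: 0.0941
grasp_force: 0.0
t 2.1 pos [0.4835 0.1595 0.3737] w 0.09410739697620256 gf 0.0 F [-0.8482  0.4753  0.5063] M [ 0.3223 -0.0841  0.0342]
inbracket [-0.0573  0.097   0.2037]
shift units [ 1.8453 -2.2258 -3.4013] turn units [-0.578   0.0778  0.0527]
```

```bash
python3 -m crank '[[1,0.62,-0.74,0,-0.3,0.04,0.03],[1,0.62,-0.74,0,-0.28,0.04,0.02],[1,0.6,-0.74,-0.4,0,0,0],[1,0,0,-0.8,0,0,0],[1,0,0,-0.8,0,0,0],[1,0,0,-0.8,0,0,0],[1,0,0,-0.6,0,0,0],[1,0,0,0,0,0,0]]'
python3 goal.py .13 -.42; python3 - <<'E'
from bench import ctrl
import cv2,numpy as np
a=[]
for n in("side","top"):
    s=ctrl.snapshot(n);a.append(s["img"][:,:,::-1])
s=a[0][60:240,120:290];t=a[1][120:300,110:300]
r=lambda i:cv2.resize(i,(400,400),interpolation=cv2.INTER_CUBIC)
cv2.imwrite("pics/p1.png",np.hstack([r(s),r(t)]))
E
```

```text
t: 2.9
ee_pos: [0.5275, 0.1069, 0.2877]
eef_rot: [[-0.976, 0.199, -0.091], [0.219, 0.892, -0.396], [0.002, -0.406, -0.914]]
wrist_force: [-1.1, 0.5, -0.0]
gripper_width: 0.0935
grasp_force: 0.0
t 2.9 pos [0.5275 0.1069 0.2877] w 0.09352152094552323 gf 0.0 F [-1.0847  0.5191 -0.0002] M [ 0.3709 -0.0897 -0.0447]
inbracket [-0.0028  0.0555  0.1177]
shift units [ 0.0851 -0.1219  0.041 ] turn units [-0.024  -0.0243 -0.0462]
```

View pics/p1.png

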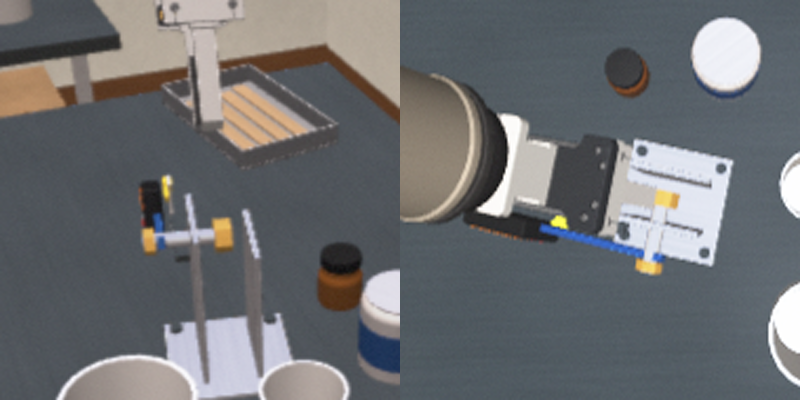

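The gripper is in line above the gap, with fingers at crop-left (207,125) and the head clear below. Next I descend along the tool axis.

```bash
python3 -m crank '[[1,0.08,-0.12,0.04,-0.02,-0.02,-0.04],[1,-0.06,-0.27,-0.61,0,0,0],[1,-0.06,-0.27,-0.61,0,0,0],[1,-0.06,-0.27,-0.61,0,0,0],[1,-0.06,-0.27,-0.61,0,0,0],[1,-0.06,-0.27,-0.61,0,0,0],[1,0,0,0,0,0,0],[1,0,0,0,0,0,0]]'
python3 goal.py 0 -.42
```

```text
t: 3.8
ee_pos: [0.5234, 0.0702, 0.2149]
eef_rot: [[-0.975, 0.204, -0.088], [0.222, 0.891, -0.396], [-0.002, -0.406, -0.914]]
wrist_force: [-0.4, 0.3, 0.0]
gripper_width: 0.0942
grasp_force: 0.0
t 3.8 pos [0.5234 0.0702 0.2149] w 0.09418602146227412 gf 0.0 F [-0.4046  0.3195  0.0112] M [ 0.3819 -0.0878 -0.0264]
inbracket [0.0014 0.0188 0.0449]
shift units [-0.2201 -0.7192 -1.7973] turn units [-0.0225  0.0354  0.0032]
```

```bash
python3 -m crank '[[1,-0.07,-0.24,-0.6,-0.02,0.03,0],[1,-0.07,-0.24,-0.6,0,0,0],[1,-0.08,-0.24,-0.6,0,0,0],[1,0,0,0,0,0,0],[1,0,0,0,0,0,0]]'
python3 goal.py 0 -.42
python3 - <<'E'
from bench import ctrl
import cv2,numpy as np
a=[]
for n in("side","top"):
    s=ctrl.snapshot(n);a.append(s["img"][:,:,::-1])
s=a[0][100:240,150:290];t=a[1][150:290,140:280]
r=lambda i:cv2.resize(i,(400,400),interpolation=cv2.INTER_CUBIC)
cv2.imwrite("pics/p2.png",np.hstack([r(s),r(t)]))
E
```

```text
t: 4.3
ee_pos: [0.5181, 0.0526, 0.1701]
eef_rot: [[-0.975, 0.203, -0.09], [0.222, 0.89, -0.397], [-0.0, -0.407, -0.913]]
wrist_force: [0.2, -0.3, 0.7]
gripper_width: 0.0943
grasp_force: 0.0
t 4.3 pos [0.5181 0.0526 0.1701] w 0.09430632470127875 gf 0.0 F [ 0.2367 -0.2818  0.688 ] M [ 0.3623 -0.085  -0.0218]
inbracket [0.0001 0.0004 0.0001]
shift units [-0.0066 -0.0154 -0.0025] turn units [-0.0044  0.007  -0.0033]
```

View pics/p2.png

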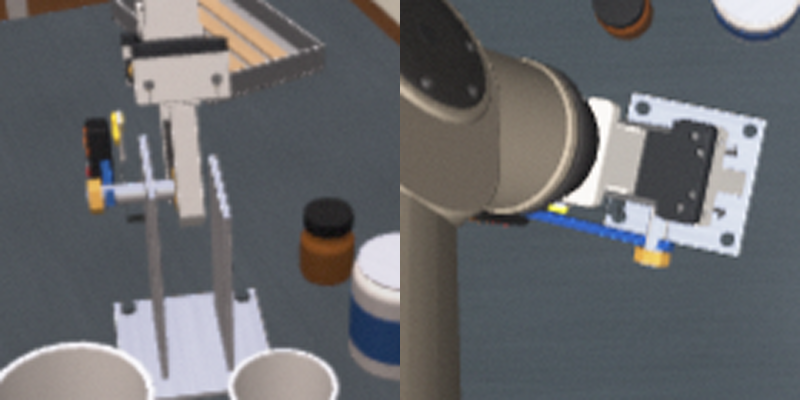

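The fingers straddle the head inside the gap (near finger at crop-left (190,170)), clear of both plates. Close.

```bash
python3 -m crank '[[0,0,0,0,0,0,0],[0,0,0,0,0,0,0],[0,0,0,0,0,0,0],[0,0,0,0,0,0,0],[0,0,0,0,0,0,0],[0,0,0,0,0,0,0],[0,0,0,0,0,0,0],[0,0,0,0,0,0,0],[0,0,0,0,0,0,0],[0,0,0,0,0,0,0]]' 60
python3 goal.py 0 -.42
```

```text
t: 5.4
ee_pos: [0.5179, 0.054, 0.1683]
eef_rot: [[-0.975, 0.202, -0.089], [0.22, 0.892, -0.395], [-0.0, -0.405, -0.914]]
wrist_force: [4.6, 8.6, -12.5]
gripper_width: 0.0295
grasp_force: 60.0
t 5.4 pos [0.5179 0.054  0.1683] w 0.029534604365883822 gf 60.00168367638253 F [  4.6423   8.6086 -12.4856] M [ 3.1922 -1.3331  0.0405]
inbracket [-0.0004  0.0018 -0.0017]
shift units [ 0.001  -0.0722  0.0694] turn units [-0.0311  0.0094 -0.0216]
```

```bash
sed -i 's/^H=.*;yaw/H=np.array([.518,.0545,.1697]);yaw/' goal.py
python3 -m crank '[[0,0,0.08,-0.05,0.2,-0.045,0],[0,0,0,0,0.44,-0.1,0],[0,0,0,0,0.44,-0.1,0],[0,0,0,0,0.44,-0.1,0],[0,0,0,0,0.44,-0.1,0],[0,0,0,0,0.44,-0.1,0],[0,0,0,0,0.44,-0.1,0],[0,0,0,0,0.44,-0.1,0],[0,0,0,0,0,0,0],[0,0,0,0,0,0,0]]'
python3 goal.py 0 0.05
python3 - <<'E'
from bench import ctrl
import cv2,numpy as np
a=[]
for n in("side","top"):
    s=ctrl.snapshot(n);a.append(s["img"][:,:,::-1]);np.savez(f"pics/{n}3.npz",**s)
s=a[0][100:240,150:290];t=a[1][150:290,140:280]
r=lambda i:cv2.resize(i,(400,400),interpolation=cv2.INTER_CUBIC)
cv2.imwrite("pics/p3.png",np.hstack([r(s),r(t)]))
E
```

```text
t: 6.4
ee_pos: [0.518, 0.0546, 0.168]
eef_rot: [[-0.975, 0.22, -0.032], [0.222, 0.964, -0.144], [-0.001, -0.148, -0.989]]
wrist_force: [4.6, 5.1, 2.9]
gripper_width: 0.0292
grasp_force: 60.0
t 6.4 pos [0.518  0.0546 0.168 ] w 0.029212494058366862 gf 60.00012452714145 F [4.6385 5.1432 2.8611] M [ 1.0087 -0.9975 -0.0229]
inbracket [-0.      0.     -0.0017]
shift units [ 0.0013 -0.0021  0.0666] turn units [ 2.4164 -0.5409  0.0003]
```

View pics/p3.png

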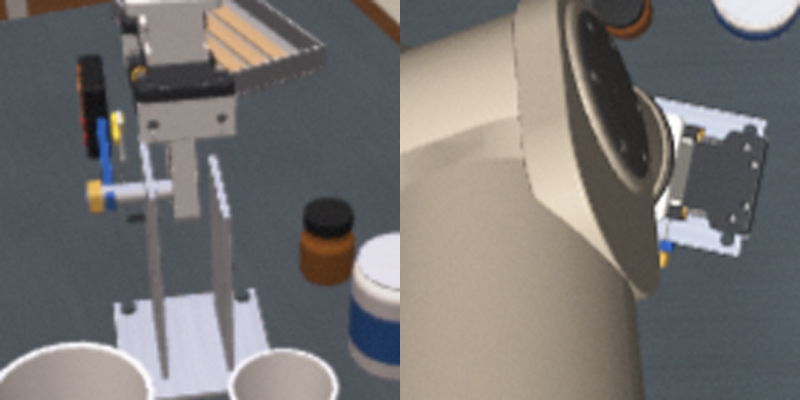

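The arm rises with the bolt: blue strip at crop-left (103,150), marker at (116,125) and still below alignment. I'll measure the marker angle carefully, using the plate corners as calibration references.

```bash
python3 - <<'E'
from h import *
from goal import B
from bench import ctrl
H=np.array([.518,.0535,.170])
fr=[ctrl.snapshot("side") for _ in range(10)];S=fr[0]
img=np.mean([f["img"] for f in fr],0).astype(np.uint8);np.savez("pics/avg4.npz",img=img,intrinsics=S["intrinsics"],T=S["T"])
x0,y0,k=170,115,11
cv2.imwrite("pics/p4.png",cv2.resize(img[y0:y0+54,x0:x0+72,::-1],None,fx=k,fy=k,interpolation=cv2.INTER_CUBIC))
def pr(b):
    q=S["T"][:3,:3].T@(H+B@np.array(b)-S["T"][:3,3]);p=(S["intrinsics"]@q/q[2])[:2];return ((p-[x0,y0]+.5)*k).round(1)
print("front top corners",[pr((x,y,.025)) for x in(-.031,-.025) for y in(-.045,.045)])
print("rear top corners",[pr((x,y,0)) for x in(.025,.031) for y in(-.045,.045)])
for r in(.08,.1,.11): print(r,[pr((-.048,r*np.cos(t),r*np.sin(t))) for t in(0,.05,.1)])
t=-.149;c,s=np.cos(t),np.sin(t)
for n,x,y,z in(("armtop145",-.055,.145,.006),("armtop145L",-.063,.145,.006),("dispTopNearR",-.053,.145,.035),("dispTopNearL",-.075,.145,.035),("dispTopFarR",-.053,.235,.035),("dispBotNearL",-.075,.145,-.035)):
    print(n,pr((x,y*c-z*s,y*s+z*c)))
E
```

```text
front top corners [array([341.6, 609.7]), array([299.9, 367.7]), array([372.5, 606.5]), array([328.5, 365.1])]
rear top corners [array([630.4, 684.1]), array([569.3, 442.7]), array([660.1, 680.9]), array([597., 440.])]
0.08 [array([215.2, 389. ]), array([213.8, 373.6]), array([212.4, 358.6])]
0.1 [array([208.3, 341.5]), array([206.5, 322.4]), array([204.8, 303.8])]
0.11 [array([205. , 318.2]), array([203. , 297.3]), array([201.1, 276.9])]
armtop145 [169.  302.7]
armtop145L [134.  305.9]
dispTopNearR [165.7 183.7]
dispTopNearL [ 68.1 192.2]
dispTopFarR [145.8  52.7]
dispBotNearL [ 99.7 472.9]
```

View pics/p4.png

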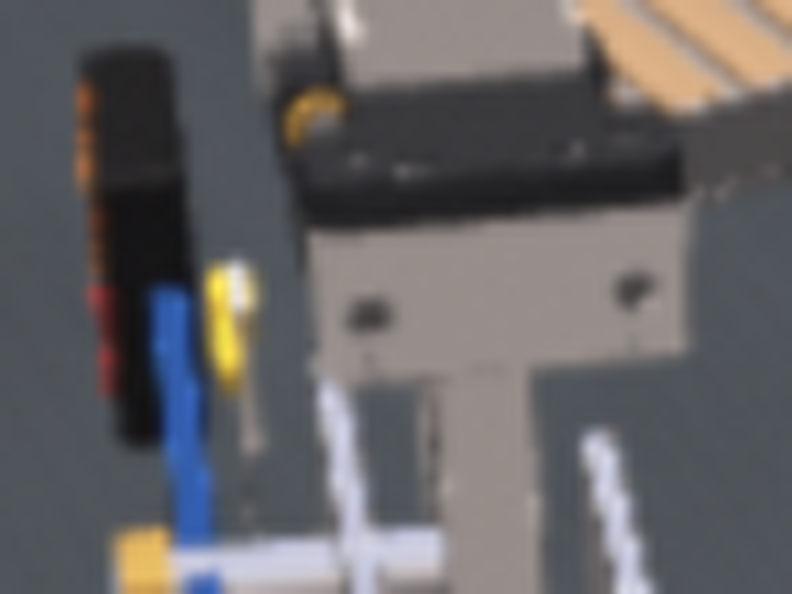

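The crop shows the yellow marker from (225,388) to (215,265), the blue arm meeting the display at (168,287), and the rear flange's far top end at (598,430). I'll get sub-pixel edges to calibrate the offset.

```bash
python3 - <<'E'
from h import *
from goal import B
S0=dict(np.load("pics/side0.npz"));A=dict(np.load("pics/avg4.npz"));T=dict(np.load("pics/top0.npz"))
def proj(s,b,H):
    q=s["T"][:3,:3].T@(H+B@np.array(b)-s["T"][:3,3]);return (s["intrinsics"]@q/q[2])[:2]
def half(v,i0):
    v=v.astype(float);lo,hi=np.percentile(v,5),np.percentile(v,95);m=(lo+hi)/2
    return [round(i0+i+(m-v[i])/(v[i+1]-v[i]),2) for i in range(len(v)-1) if (v[i]-m)*(v[i+1]-m)<0]
Hs=np.array([.518,.0535,.170])
g=lambda s:s["img"].astype(float)
def col(s,c0,c1,r0,r1,f): return half(f(g(s)[r0:r1,c0:c1]).mean(1),r0)
gray=lambda a:a.mean(2); yel=lambda a:np.minimum(a[...,0],a[...,1])-a[...,2]; blu=lambda a:a[...,2]-a[...,0]
print("F far top obs",[(c,col(S0,c,c+1,138,154,gray)) for c in(199,200,201)],"pred",proj(S0,(-.028,.045,.025),Hs))
print("R far top obs",[(c,col(S0,c,c+1,145,160,gray)) for c in(223,224,225)],[(c,col(A,c,c+1,145,160,gray)) for c in(223,224,225)],"pred",proj(S0,(.028,.045,0),Hs))
for s,t,nm in((S0,-.42,"S0"),(A,-.149,"A")):
    c,q=np.cos(t),np.sin(t);P=lambda x,y,z:proj(s,(x,y*c-z*q,y*q+z*c),Hs)
    print(nm,"blue/disp pred",P(-.059,.145,.006),"obs",[(k,col(s,k,k+1,130,165,blu)) for k in(184,185,186,187)])
    print(nm,"disp far top pred",P(-.064,.235,.035),"near top",P(-.064,.145,.035),"near bot",P(-.064,.145,-.035),"obs",[(k,col(s,k,k+1,108,165,gray)) for k in(180,181,182,183)])
    print(nm,"yellow",[(k,col(s,k,k+1,130,158,yel)) for k in(188,189,190,191)])
# top: yellow ends along arm axis
Y=yel(g(T))[214:228,170:210]
print("top yellow cols",half(Y.max(0),170), "sum",half(Y.sum(0),170))
Ht=np.array([.5179,.0522,.17])
for r in(.075,.08,.09,.1,.11,.115):print(r,proj(T,(-.048,r,r*.045),Ht))
print("blue-disp top")
E
```

```text
F far top obs [(199, [np.float64(146.98)]), (200, [np.float64(146.69)]), (201, [np.float64(149.33)])] pred [198.0645 147.8087]
R far top obs [(223, [np.float64(153.88), np.float64(157.53)]), (224, [np.float64(153.75)]), (225, [np.float64(154.54)])] [(223, [np.float64(146.96), np.float64(153.9), np.float64(157.5)]), (224, [np.float64(145.51), np.float64(153.76)]), (225, [np.float64(154.57)])] pred [222.5144 154.6253]
S0 blue/disp pred [184.8197 156.781 ] obs [(184, [np.float64(161.47)]), (185, [np.float64(155.29), np.float64(161.39)]), (186, [np.float64(155.6)]), (187, [np.float64(155.52)])]
S0 disp far top pred [180.9953 141.7154] near top [181.6419 145.7672] near bot [184.5634 172.566 ] obs [(180, [np.float64(140.61), np.float64(152.38), np.float64(153.33), np.float64(155.36)]), (181, [np.float64(141.18), np.float64(156.97), np.float64(157.07), np.float64(161.11)]), (182, [np.float64(140.96), np.float64(161.49)]), (183, [np.float64(140.96), np.float64(161.53)])]
S0 yellow [(188, [np.float64(138.12), np.float64(154.71)]), (189, [np.float64(138.93), np.float64(147.31)]), (190, [np.flo
[... 390 characters left out ...]
, [np.float64(118.99), np.float64(151.62)]), (181, [np.float64(118.96), np.float64(154.8)]), (182, [np.float64(118.96), np.float64(155.3)]), (183, [np.float64(119.0), np.float64(155.26)])]
A yellow [(188, [np.float64(148.36)]), (189, [np.float64(138.81), np.float64(147.45)]), (190, [np.float64(139.52), np.float64(148.98)]), (191, [np.float64(143.45), np.float64(149.74)])]
top yellow cols [np.float64(181.01), np.float64(198.23)] sum [np.float64(175.46), np.float64(181.84), np.float64(189.95), np.float64(196.6), np.float64(197.77)]
0.075 [197.6662 223.1588]
0.08 [195.4786 222.715 ]
0.09 [191.1026 221.8273]
0.1 [186.7256 220.9394]
0.11 [182.3476 220.0513]
0.115 [180.1582 219.6072]
blue-disp top
```

Tool tilt and arm tilt agree. The camera row offset is consistently -1 px, which puts the marker at about 0.05. Turn the rest.

```bash
python3 -m crank '[[0,0,0,0,0.4,-0.09,0],[0,0,0,0,0.4,-0.09,0],[0,0,0,0,0.4,-0.09,0],[0,0,0,0,0.4,-0.09,0],[0,0,0,0,0.4,-0.09,0],[0,0,0,0,0.42,-0.09,0],[0,0,0,0,0,0,0],[0,0,0,0,0,0,0],[0,0,0,0,0,0,0]]'
python3 goal.py 0 0.05
python3 - <<'E'
from h import *
from goal import B
from bench import ctrl
fr=[ctrl.snapshot("side") for _ in range(10)];s=fr[0]
img=np.mean([f["img"] for f in fr],0).astype(np.uint8)
x0,y0,k=170,95,9
cv2.imwrite("pics/p5.png",cv2.resize(img[y0:y0+66,x0:x0+72,::-1],None,fx=k,fy=k,interpolation=cv2.INTER_CUBIC))
H=np.array([.518,.0535,.170]);t=.05;c,q=np.cos(t),np.sin(t)
def pr(x,y,z):
    w=s["T"][:3,:3].T@(H+B@np.array([x,y*c-z*q,y*q+z*c])-s["T"][:3,3]);return (((s["intrinsics"]@w/w[2])[:2]+[1.4,-1])-[x0,y0]+.5)*k
for n,p in(("blue/disp",(-.059,.145,.006)),("far top",(-.064,.235,.035)),("near top",(-.064,.145,.035)),("near bot",(-.064,.145,-.035)),("marker tip",(-.048,.11,0)),("marker .075",(-.048,.075,0))):print(n,pr(*p))
E
```

```text
t: 7.9
ee_pos: [0.518, 0.0549, 0.168]
eef_rot: [[-0.975, 0.221, 0.011], [0.222, 0.974, 0.049], [-0.0, 0.05, -0.999]]
wrist_force: [4.6, 7.6, -1.3]
gripper_width: 0.0298
grasp_force: 60.0
t 7.9 pos [0.518  0.0549 0.168 ] w 0.029795937002271327 gf 59.99931121536065 F [ 4.6252  7.5617 -1.2736] M [ 1.4998 -1.2832 -0.2022]
inbracket [-0.0001  0.0004 -0.0017]
shift units [-0.0019 -0.0173  0.0676] turn units [ 0.0017  0.0007 -0.0056]
blue/disp [127.2977 329.938 ]
far top [80.1974 79.7624]
near top [ 99.5514 240.929 ]
near bot [122.0726 454.2249]
marker tip [178.7067 414.2493]
marker .075 [189.0021 487.3331]
```

View pics/p5.png

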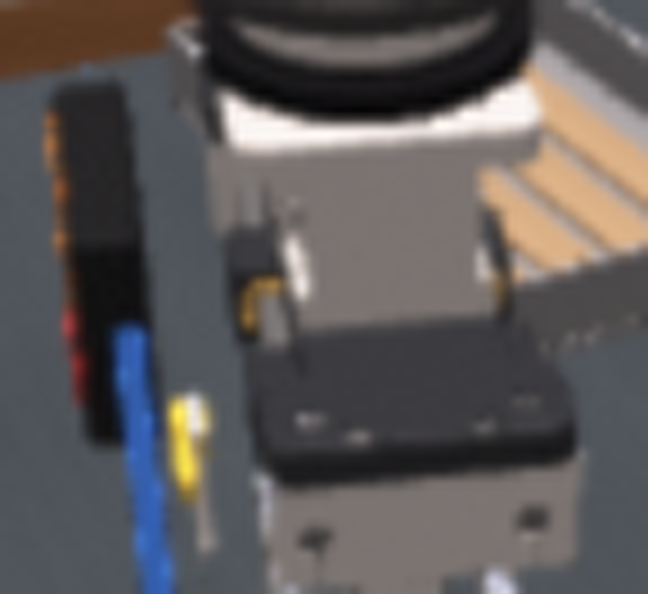

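The arm at tilt 0.05 matches its projection: junction at (130,325), display top at (90,82). The yellow marker, from (185,398) to (188,497), is centred on its 0.05 prediction, so they line up. The grip is steady at 60 N, so I'm handing in.

```bash
python3 -c "
from bench import ctrl
print(ctrl.hand_in())"
```

```text
the job is handed in; nothing more can be done
None
```

I turned the bolt head until the blue arm was at about 0.05 rad, my best camera estimate of the marker's angle (likely good to 0.01–0.02 rad), and handed in with the gripper still holding it at 60 N; no verdict came back.

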